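# Bring the low pot to the front of the decorating turntable

## Task

Push the turntable round by the upright pegs on its rim until the low, wide, flat-lidded pot stands at the front, squarely in line with the pointer that juts out of the fixed base. Push only the turntable: do not touch, lift or upset the four things standing in its wells, and leave everything else on the table where it is. Leave the turntable standing still and draw the arm clear.

Things in the scene. Friction and masses are not known exactly. Their poses are not given: they have to be found in the camera images.
- base: fixed dark steel foot of the turntable, 210 mm across, with a flat pointer (arrow, 26 mm wide, 10 mm thick) that juts out under the disc to 202 mm from the centre. Origin on the turning axis, on the table surface; z up; the pointer lies along its -x axis, and that side is the front (roughly towards the robot). It cannot move.
- turntable: beech disc 290 mm across, 14 mm thick, turning either way without end about its vertical axis; top 42 mm above the table. Origin on the axis at its underside, z up. Four round wells (ridges 4 mm high, 94 mm outside) lie 75 mm from the axis along its +x, +y, -x and -y. Lightly braked: about 1 N at a peg turns it, and it stops almost at once when left.
- peg (a point): middle (70 mm above the table) of one of four like upright steel pegs on the disc's rim, 12 mm thick with 15 mm ball tops, tops 91 mm above the table. They stand 135 mm from the axis midway between the wells, at 45 (this one), 135, 225 and 315 degrees from the disc's own x axis.
- pot: the low, wide round pot with a flat lid: 84 mm across, 27 mm high, the lowest and widest of the four things on the turntable; it stands loose in one of the four wells. Origin at the centre of its underside, z up.
- tin: round tin, 75 mm across, 58 mm high, loose in another well, not to be touched. Origin at the centre of its underside.
- roll: roll of round stickers standing on its end, 68 mm across, 46 mm high, with a core hole in its top; loose in another well, not to be touched. Origin at the centre of its underside.
- jar: small lidded jar, 64 mm across, 62 mm high, loose in another well, not to be touched. Origin at the centre of its underside.
- scissors: pair of scissors, 87 x 199 x 9 mm, lying left of the turntable; a bystander. Origin under its middle.
- mould: clear praline mould, 105 x 202 x 23 mm, lying flat right of the turntable; a bystander. Origin at the centre of its underside.
Mind the look-alikes: they are no part of the job. What is shaped like the pot but purple or yellow is not meant.

How it is judged (in metres and radians):
At the end, for the whole second after the job is handed in: The pot's centre is on the pointer's side of the axis and within 12 mm of the pointer's centre line; the turntable is at rest; the pot, tin, roll and jar all stand upright in the wells of the disc (y of pot in the frame of base between -0.012 and 0.012 m and x of pot in the frame of base below -0.055 m and angular speed of turntable below 0.05 rad/s and not (horizontal distance between pot and turntable below 0.055 m or horizontal distance between pot and turntable above 0.095 m) and not (horizontal distance between tin and turntable below 0.055 m or horizontal distance between tin and turntable above 0.095 m) and not (horizontal distance between roll and turntable below 0.055 m or horizontal distance between roll and turntable above 0.095 m) and not (horizontal distance between jar and turntable below 0.055 m or horizontal distance between jar and turntable above 0.095 m) and height (world z) of pot between 0.037 and 0.047 m and angle between each of pot, tin, roll, jar's own z axis and vertical below 0.1 rad and height (world z) of tin between 0.037 and 0.047 m and height (world z) of roll between 0.037 and 0.047 m and height (world z) of jar between 0.037 and 0.047 m); the robot touches nothing.
It fails at once if the robot touches the pot, tin, roll or jar (contact force between any of the arm, the fingers and pot above 0.5 N or contact force between any of the arm, the fingers and tin above 0.5 N or contact force between any of the arm, the fingers and roll above 0.5 N or contact force between any of the arm, the fingers and jar above 0.5 N).
It fails at once if one of the four things is lifted more than 15 mm, tipped or shoved out of its well (height (world z) of any of pot, tin, roll, jar above 0.057 m or angle between any of pot, tin, roll, jar's own z axis and vertical above 0.3 rad or (horizontal distance between pot and turntable below 0.055 m or horizontal distance between pot and turntable above 0.095 m) or (horizontal distance between tin and turntable below 0.055 m or horizontal distance between tin and turntable above 0.095 m) or (horizontal distance between roll and turntable below 0.055 m or horizontal distance between roll and turntable above 0.095 m) or (horizontal distance between jar and turntable below 0.055 m or horizontal distance between jar and turntable above 0.095 m)).
It fails at once if the scissors or the mould is moved by more than 20 mm (distance of any of scissors, mould from where it was at the start of the episode above 0.02 m).
It also fails if it takes over 67 s, if anything falls off the work surface, if the arm or the gripper's body presses on something with over 40 N, if the wrist force passes 120 N, or if a joint passes its speed limit or range.

## Robot

A 6-joint arm with a two-finger parallel gripper is mounted at the origin on the work surface; the furniture and walls round the work are solid. World frame = base frame: x ahead of the robot, y to its left, z up, the work surface at z = 0. Lengths are in m, angles in degrees, forces in N, time in s.
With the tool pointing down it reaches from about 0.375 to 0.9 m from the base axis. Payload 3.1 kg.
Tool frame: the origin (TCP) lies on the centre line of the jaws, within the pads' length; the fingertips stand 14 mm ahead of it and the grasp point (between the pads) lies 5 mm behind it (bot.tips_ahead is the distance from the TCP to the fingertips, in m); z points along the fingers, y is the line along which they close (so a half turn about z gives the same grasp; the last joint's range is limited). The gripper opens to 87 mm and grips with 3 to 60 N. Pads are 19 mm wide; open, the fingers measure 117 mm over their backs; the gripper's body (75 mm by 190 mm) begins 51 mm behind the grasp point.
Start: joints at [61.564, 30.224, 82.088, -0, 67.689, -10.227], TCP at [0.195, 0.594, 0.237] pointing down, gripper open.
Joint ranges: [-176.69, 176.69], [-43.24, 126.21], [12.49, 139.97], [-82, 262], [0, 151.66], [-163.58, 163.58]. Speed limits (degrees/s): [159.86, 159.86, 180, 180, 180, 180].

## Interface

Orientations are given as a 3x3 rotation matrix whose columns are the frame's x, y, z axes.
In Python, from rig import bot gives the robot as it stands.
- The arm moves only by the tool play_rows, never from a script. Its argument "moves" is a list that holds one entry, the list of rows, each a list of 6 numbers: the shift along the tool's x, y, z in mm, then the turn, a rotation vector about the tool's x, y, z in rad. A call has 1 to 5 rows; each row shifts and turns the commanded pose from where the row before left it, along the tool's axes as they then stand; what a row does not reach is not made up. A row lasts 1/10 s, in which the tool goes at most 50 mm and 8.59 degrees, less where a joint would pass 70% of its speed; a pose out of reach is approached as far as the arm can. A call with a gripper value outside its range is refused whole. "fingers" is the opening, from -1 (shut) to 1 (fully open), set as the call begins (left out, the last holds). The fingers move at their own pace and stop on an object; the grip force is fixed at half the most. Time passes only in rows, so rows that do not move let the fingers close. It gives the time, the measured TCP pose, the force, the opening and the grip force at its end, in the units of the state.
- bot.read_state(): the state, without advancing time (a new reading comes with each control period).
- bot.capture(name): name is "scene" or "top" or "wrist"; returns a dict with "image" (384x512x3 uint8, blue, green, red), "fx", "fy", "cx", "cy" (pixels), "distortion" ([k1, k2, p1, p2, k3] as OpenCV has them; the pictures are not rectified), "R" (3x3) and "t" (3): a world point X has camera coordinates R X + t. Camera axes: x right, y down, z forward; pixel columns grow to the right and rows downward; lengths in m; the calibration is good to about 2 mm. A picture is of the moment at which its call begins. There is no depth.
- bot.hand_in(): hands the job in; it is judged then, once.
Trained networks look in a picture, given as the dict that the camera call returned (one of the last four; its "shot" number tells which), for a name from the list of things; names that differ only in an ending like _2 or _b are one class to them, and where a whole thing is asked for, a point or a joint stands for the part that bears it (a point fixed in the world has none). Each returns a list of dicts, best first, with "confidence" (0 to 1); they miss things now and then, are a little off and sometimes report something else, mostly with a low value. They report only what shows in the picture. A call takes as long as a camera call. They do not tell look-alikes from the thing itself.
- bot.search_frame(picture, query): "centre" ([column, row] in pixels, amid what is visible of it).
- bot.silhouettes(picture, query): "pixels" (384x512 bool, what is visible of it) and "centre" ([column, row] in pixels, amid what is visible of it).
- bot.pinpoint(picture, query): "centre" ([column, row] in pixels: a listed point, or the origin of a listed thing).
The state is a dict: "time_s": time; "joint_positions": joint angles; "qvel": joint speeds; "tau": joint torques, N m; "position": TCP position; "tcp_rot": TCP orientation; "force": force on the tool from outside, world axes, zero at the start; "moment": the same for the moment, N m; "opening": opening from 0.0 (shut) to 1.0 (fully open); "grasp_force": force on a finger pad.
Only numpy, scipy, OpenCV 4.12 (cv2) and the standard library are available. Lean on these libraries where they do the work, as an engineer would, in place of code of your own. Each camera call takes 0.05 s, during which the arm holds its last target. There are 200 camera calls.

## Working session

There is one attempt and no reset: what is moved stays moved. The work goes in short steps, Python scripts to look and compute and a tool call to move; the robot and the scene stay as the last step left them, time stands still between calls to the robot, and variables do not carry over. Pictures are saved under pics/ and viewed, at most 10 in all, crops included, and the job is handed in when it is done.

Besides the shell and the picture viewer there is one more tool, called after ">>>" as name(argument=value, ...), one argument or row to a line, values as JSON. play_rows: Moves the arm, as the interface text tells. Its arguments: {"type":"object","properties":{"moves":{"type":"array","items":{"type":"array","items":{"type":"array","items":{"type":"number"}}}},"fingers":{"type":"number"}},"required":["moves"]}

```bash
mkdir -p pics
cat > h.py <<'E'
import numpy as np, cv2
from rig import bot
def ray(p,px,z):
    K=np.array([[p["fx"],0,p["cx"]],[0,p["fy"],p["cy"]],[0,0,1.]])
    u=cv2.undistortPoints(np.array([[px]],float),K,np.array(p["distortion"],float))[0,0]
    R=np.array(p["R"]);t=np.array(p["t"]);c=-R.T@t;d=R.T@np.array([u[0],u[1],1])
    return c+d*(z-c[2])/d[2]
E
python3 - <<'E'
from h import *
ps={n:bot.capture(n) for n in("top","scene")}
cv2.imwrite("pics/a.png",np.vstack([ps["top"]["image"],ps["scene"]["image"]])[:, :] if 0 else cv2.resize(np.hstack([ps["top"]["image"],ps["scene"]["image"]]),(800,300)))
cv2.imwrite("pics/top.png",cv2.resize(ps["top"]["image"],(800,600)))
for n,p in ps.items():
  for q,z in(("base",0),("turntable",.028),("peg",.07),("pot",.042),("tin",.042),("roll",.042),("jar",.042),("scissors",0),("mould",0)):
    for r in bot.pinpoint(p,q)[:5]: print(n,q,round(r["confidence"],2),np.round(r["centre"]),np.round(ray(p,r["centre"],z),3))
E
```

```text
top turntable 0.73 [280. 186.] [0.559 0.081 0.028]
top peg 0.64 [252. 159.] [0.596 0.225 0.07 ]
top pot 0.74 [277. 166.] [0.627 0.129 0.042]
top pot 0.72 [216. 230.] [0.283 0.211 0.042]
top pot 0.72 [168. 130.] [0.564 0.597 0.042]
top pot 0.53 [188. 146.] [0.537 0.485 0.042]
top tin 0.6 [297. 184.] [0.593 0.023 0.042]
top roll 0.61 [259. 184.] [0.526 0.154 0.042]
top jar 0.85 [278. 202.] [0.492 0.054 0.042]
top jar 0.23 [277. 187.] [0.546 0.086 0.042]
top scissors 0.57 [221. 184.] [0.471 0.296 0.   ]
top mould 0.7 [358. 283.] [ 0.358 -0.341  0.   ]
scene turntable 0.96 [294. 196.] [0.571 0.099 0.028]
scene turntable 0.68 [277. 189.] [0.533 0.161 0.028]
scene peg 0.77 [284. 167.] [0.593 0.213 0.07 ]
scene pot 0.9 [209. 209.] [0.271 0.173 0.042]
scene pot 0.77 [235. 123.] [0.56  0.574 0.042]
scene pot 0.73 [242. 145.] [0.522 0.433 0.042]
scene tin 0.6 [311. 202.] [0.601 0.035 0.042]
scene roll 0.62 [277. 189.] [0.529 0.149 0.042]
scene jar 0.8 [282. 213.] [0.487 0.04  0.042]
scene scissors 0.74 [242. 175.] [0.465 0.311 0.   ]
scene mould 0.76 [306. 322.] [ 0.363 -0.331  0.   ]
```

View pics/top.png

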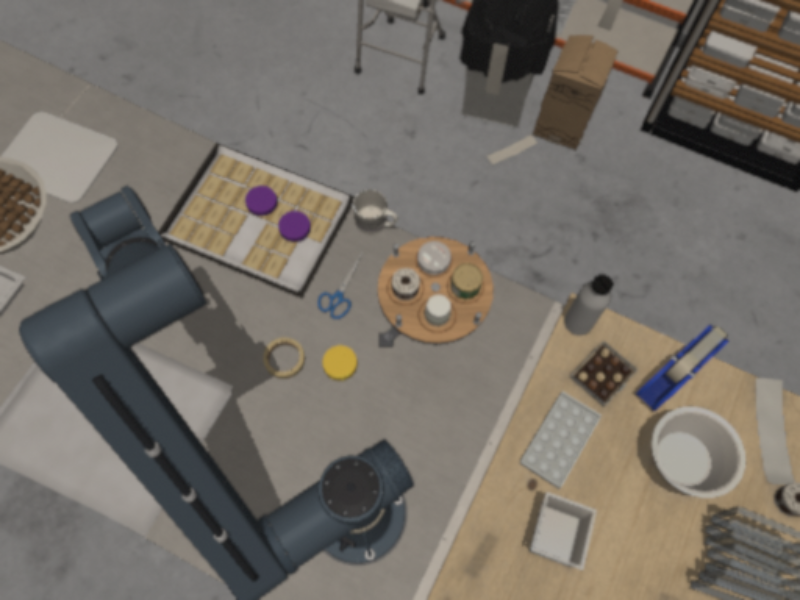

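View pics/a.png

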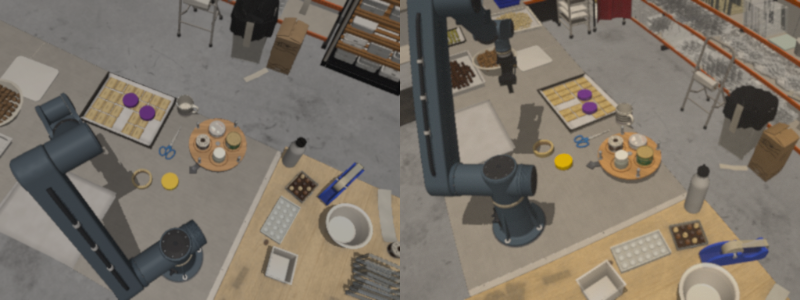

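Run:
```python
from h import *
s=bot.read_state();print(s["position"],np.round(s["tcp_rot"],3).tolist(),s["opening"],s["time_s"])
p=bot.capture("top")
print("pointer tip",ray(p,[388/1.5625,338/1.5625],.01),"centre",ray(p,[436/1.5625,288/1.5625],.042))
w=bot.capture("wrist");R=np.array(w["R"]);print("cam",-R.T@np.array(w["t"]),np.round(R,2).tolist(),w["fx"])
```

```text
[0.1952544  0.59370993 0.23658045] [[-0.95, 0.312, 0.0], [0.312, 0.95, 0.0], [-0.0, 0.0, -1.0]] 0.9983612076263138 1.0
pointer tip [0.39717958 0.13372478 0.01      ] centre [0.56032981 0.08471876 0.042     ]
cam [0.12233511 0.61897965 0.38527301] [[0.31, 0.95, 0.0], [0.91, -0.3, 0.28], [0.27, -0.09, -0.96]] 307.48677122661593
```

>>> play_rows(
  moves=[
    [[-25,-18,-15,0,0,0],[-34,-25,-15,0,0,0],[-36,-26,-10,0,0,0],[-36,-26,-10,0,0,0],[-36,-26,-10,0,0,0]],
  ],
  fingers=-1,
)

```text
time_s: 1.6
position: [0.3168, 0.4252, 0.2971]
tcp_rot: [[-0.95, 0.312, 0.001], [0.312, 0.95, 0.0], [-0.0, 0.0, -1.0]]
force: [0.4, 0.7, 0.7]
opening: 0.63
grasp_force: 0.0
```

>>> play_rows(
  moves=[
    [[-36,-26,0,0,0,0],[-36,-26,0,0,0,0],[-36,-26,0,0,0,0],[-36,-26,0,0,0,0],[-36,-26,0,0,0,0]],
  ],
)

```text
time_s: 2.1
position: [0.4473, 0.2453, 0.2969]
tcp_rot: [[-0.95, 0.313, 0.001], [0.313, 0.95, 0.0], [-0.001, 0.001, -1.0]]
force: [1.0, 1.9, 0.2]
opening: 0.174
grasp_force: 0.0
```

>>> play_rows(
  moves=[
    [[-36,-26,0,0,0,0],[-36,-26,0,0,0,0],[-36,-26,0,0,0,0],[-30,-22,0,0,0,0],[0,0,0,0,0,0]],
  ],
)

```text
time_s: 2.6
position: [0.5496, 0.1047, 0.2966]
tcp_rot: [[-0.948, 0.317, 0.003], [0.317, 0.948, -0.002], [-0.003, -0.001, -1.0]]
force: [-0.5, 0.0, -1.1]
opening: 0.004
grasp_force: 0.0
```

Run:
```python
from h import *
s=bot.read_state();print(s["position"],np.round(s["tcp_rot"],3).tolist(),np.round(s["joint_positions"]),s["opening"],s["time_s"])
p=bot.capture("wrist");cv2.imwrite("pics/w.png",cv2.resize(p["image"],(800,600)))
for q,z in(("base",0),("turntable",.028),("peg",.07),("pot",.042),("tin",.042),("roll",.042),("jar",.042),("scissors",0)):
    for r in bot.pinpoint(p,q)[:5]: print(q,round(r["confidence"],2),np.round(r["centre"]),np.round(ray(p,r["centre"],z),3))
```

```text
[0.54960766 0.10470243 0.29661114] [[-0.948, 0.317, 0.003], [0.317, 0.948, -0.002], [-0.003, -0.001, -1.0]] [ -1.  21.  87.  -0.  71. -72.] 0.004435309187554879 2.6
base 0.66 [373.  65.] [0.482 0.304 0.   ]
turntable 0.96 [244. 172.] [0.563 0.09  0.028]
peg 0.95 [349. 172.] [0.597 0.218 0.07 ]
pot 0.56 [285. 210.] [0.63  0.127 0.042]
tin 0.91 [206. 212.] [0.597 0.022 0.042]
roll 0.65 [280. 130.] [0.523 0.154 0.042]
jar 0.73 [200. 139.] [0.5   0.051 0.042]
scissors 0.87 [374.  62.] [0.478 0.306 0.   ]
```

View pics/w.png

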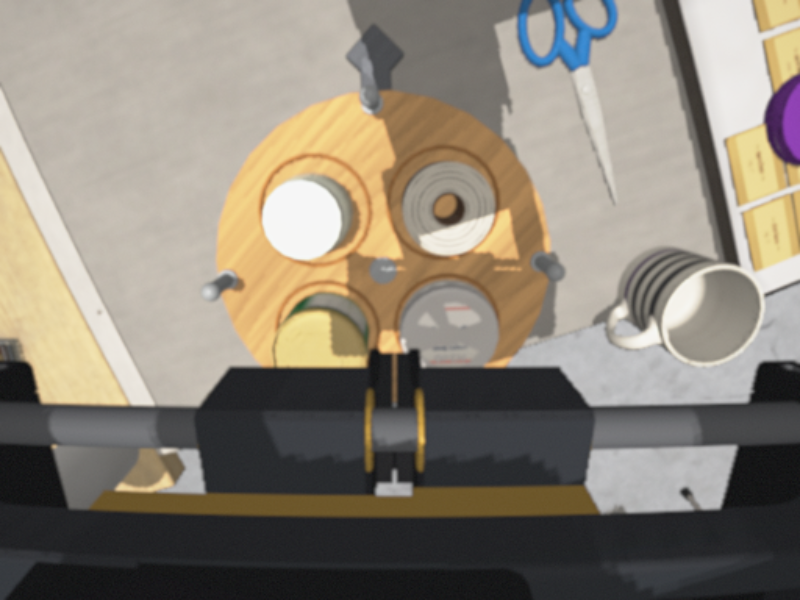

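Run:
```python
from h import *
p=bot.capture("wrist")
for n,x,z in(("hub",(384,270),.044),("pegF",(370,102),.083),("pegR",(212,290),.083),("tip",(375,25),.01),("headL",(347,57),.01),("headR",(404,55),.01)):
    print(n,np.round(ray(p,(x[0]*.64,x[1]*.64),z),4))
for q,z in(("pot",.069),("jar",.09),("roll",.08)):
    for r in bot.silhouettes(p,q)[:1]: print(q,ray(p,r["centre"],z))
x=p["image"];cv2.imwrite("pics/c.png",np.hstack([cv2.resize(x[170:250,240:340],(400,320)),cv2.resize(x[0:80,190:290],(400,320))]))
```

```text
hub [0.5571 0.0985 0.044 ]
pegF [0.4297 0.1312 0.083 ]
pegR [ 0.5218 -0.0322  0.083 ]
tip [0.3645 0.154  0.01  ]
headL [0.3809 0.1238 0.01  ]
headR [0.3943 0.1696 0.01  ]
pot [0.54266834 0.43707347 0.069     ]
jar [0.49716214 0.05812413 0.09      ]
roll [0.52245558 0.15791091 0.08      ]
```

View pics/c.png

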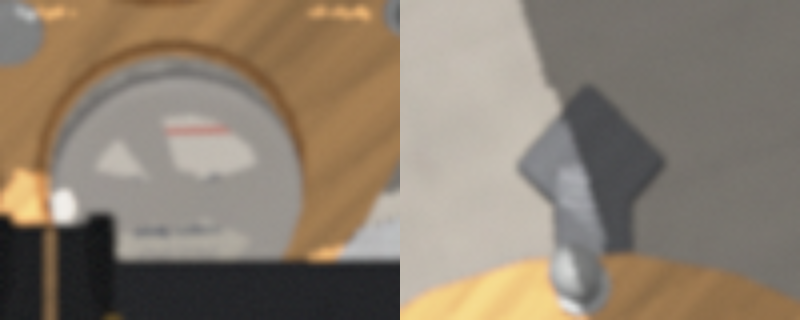

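>>> play_rows(
  moves=[
    [[0,0,0,0,0,0.139],[0,0,0,0,0,0.139],[0,0,0,0,0,0.139],[0,0,0,0,0,0.139],[0,0,0,0,0,0.139]],
  ],
)

```text
time_s: 3.75
position: [0.5463, 0.1088, 0.2965]
tcp_rot: [[-0.525, 0.851, -0.0], [0.851, 0.525, -0.0], [0.0, -0.0, -1.0]]
force: [-0.5, 0.3, -0.1]
opening: 0.006
grasp_force: 0.0
```

>>> play_rows(
  moves=[
    [[0,0,0,0,0,0.139],[0,0,0,0,0,0.139],[0,0,0,0,0,0.139],[0,0,0,0,0,0.139],[0,0,0,0,0,0.139]],
  ],
)

```text
time_s: 4.25
position: [0.5463, 0.1088, 0.2966]
tcp_rot: [[0.142, 0.99, -0.0], [0.99, -0.142, -0.0], [-0.0, -0.0, -1.0]]
force: [0.0, 0.2, 0.6]
opening: 0.008
grasp_force: 0.0
```

>>> play_rows(
  moves=[
    [[0,0,0,0,0,0.139],[0,0,0,0,0,0.139],[0,0,0,0,0,0.139],[0,0,0,0,0,0],[0,0,0,0,0,0]],
  ],
)

```text
time_s: 4.75
position: [0.5462, 0.1088, 0.2965]
tcp_rot: [[0.524, 0.852, -0.0], [0.852, -0.524, -0.0], [-0.0, -0.0, -1.0]]
force: [0.1, 0.6, 0.5]
opening: 0.005
grasp_force: 0.0
```

```bash
cat > m.py <<'E'
from h import *
import sys
s=bot.read_state();R=np.array(s["tcp_rot"]);P=np.array(s["position"])
T=np.array([float(a) for a in sys.argv[1:4]])
print(P,"yaw",np.degrees(np.arctan2(R[1,0],R[0,0])),np.round(s["joint_positions"]),s["time_s"],"tool shift mm",np.round(1000*R.T@(T-P),1))
c=np.array([.5595,.093]);d=P[:2]-c;print("polar",np.hypot(*d),np.degrees(np.arctan2(d[1],d[0])))
E
python3 m.py .631 .2075 .15
```

```text
[0.54623998 0.10876093 0.29654021] yaw 58.429769888146964 [-0. 21. 88. -0. 71. 31.] 4.75 tool shift mm [128.5  20.5 146.5]
polar 0.020596965006191025 130.07464708213993
```

>>> play_rows(
  moves=[
    [[32,5,0,0,0,0],[32,5,0,0,0,0],[32,5,0,0,0,0],[32,5,40,0,0,0],[0,0,40,0,0,0]],
  ],
)

```text
time_s: 5.25
position: [0.6339, 0.2096, 0.2183]
tcp_rot: [[0.522, 0.853, 0.008], [0.853, -0.522, 0.002], [0.006, 0.006, -1.0]]
force: [-0.1, -0.4, -0.1]
opening: 0.004
grasp_force: 0.0
```

>>> play_rows(
  moves=[
    [[0,0,40,0,0,0],[0,0,26,0,0,0],[0,0,0,0,0,0]],
  ],
)

```text
time_s: 5.55
position: [0.6267, 0.2059, 0.1468]
tcp_rot: [[0.524, 0.851, -0.01], [0.852, -0.524, -0.002], [-0.007, -0.008, -1.0]]
force: [-0.1, 0.0, -0.6]
opening: 0.006
grasp_force: 0.0
```

```bash
python3 m.py .631 .2075 .076
python3 - <<'E'
from h import *
p=bot.capture("wrist");cv2.imwrite("pics/w2.png",cv2.resize(p["image"],(800,600)))
for q,z in(("turntable",.028),("peg",.07),("pot",.042)):
    for r in bot.pinpoint(p,q)[:5]: print(q,round(r["confidence"],2),np.round(r["centre"]),np.round(ray(p,r["centre"],z),3))
E
```

```text
[0.62665869 0.20587231 0.14680028] yaw 58.38042241846455 [ 9. 39. 81. -0. 61. 40.] 5.55 tool shift mm [ 4.1  3.4 70.7]
polar 0.13134096253000974 59.2474819635524
turntable 0.72 [256. 313.] [0.559 0.09  0.028]
peg 0.78 [206. 212.] [0.592 0.221 0.07 ]
```

View pics/w2.png

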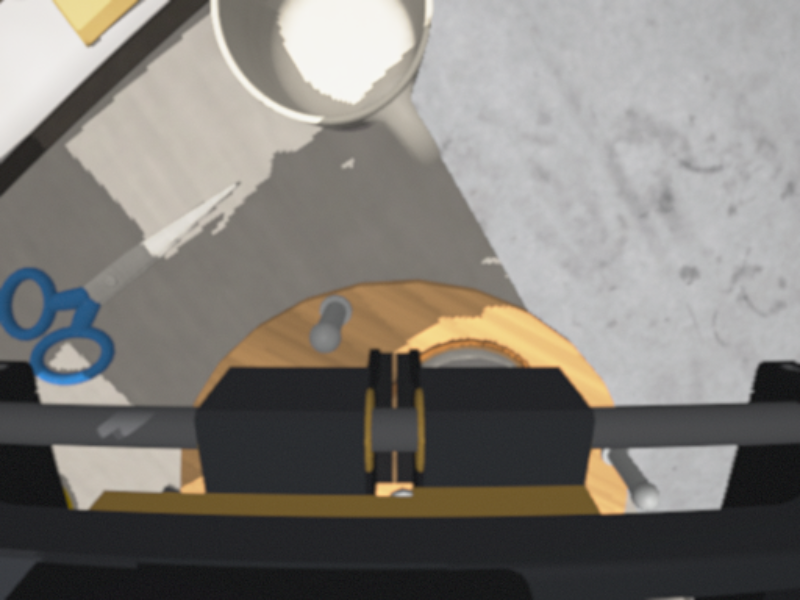

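>>> play_rows(
  moves=[
    [[4,4,25,0,0,0],[0,0,25,0,0,0],[0,0,21,0,0,0],[0,0,0,0,0,0]],
  ],
)

```text
time_s: 6.15
position: [0.6347, 0.2074, 0.0799]
tcp_rot: [[0.526, 0.851, -0.002], [0.851, -0.526, -0.0], [-0.002, -0.002, -1.0]]
force: [-0.8, -0.1, -0.2]
opening: 0.006
grasp_force: 0.0
```

>>> play_rows(
  moves=[
    [[-0.2,-5,0,0,0,-0.0349],[-0.2,-5,0,0,0,-0.0349],[-0.2,-5,0,0,0,-0.0349],[-0.2,-5,0,0,0,-0.0349],[-0.2,-5,0,0,0,-0.0349]],
  ],
)

```text
time_s: 6.65
position: [0.6148, 0.2188, 0.0839]
tcp_rot: [[0.369, 0.929, 0.005], [0.93, -0.369, 0.001], [0.003, 0.005, -1.0]]
force: [0.0, 0.3, -0.5]
opening: 0.007
grasp_force: 0.0
```

```bash
python3 m.py .631 .2075 .076
```

```text
[0.61481753 0.21884559 0.08390352] yaw 68.35785943950175 [10. 43. 85.  0. 52. 31.] 6.65 tool shift mm [-4.6 19.2  8. ]
polar 0.1374668784944225 66.27130929064357
```

>>> play_rows(
  moves=[
    [[-2,-5,6,0,0,0],[-0.2,-5,0,0,0,-0.0349],[-0.2,-5,0,0,0,-0.0349],[-0.3,-7,0,0,0,-0.0523],[-0.3,-9.4,0,0,0,-0.0698]],
  ],
)

```text
time_s: 7.15
position: [0.584, 0.2254, 0.0764]
tcp_rot: [[0.185, 0.983, 0.005], [0.983, -0.185, 0.0], [0.001, 0.005, -1.0]]
force: [1.1, -0.7, 0.1]
opening: 0.005
grasp_force: 0.5
```

>>> play_rows(
  moves=[
    [[-0.3,-9.4,0,0,0,-0.0698],[-0.3,-9.4,0,0,0,-0.0698],[-0.3,-9.4,0,0,0,-0.0698],[-0.3,-9.4,0,0,0,-0.0698],[-0.3,-9.4,0,0,0,-0.0698]],
  ],
)

```text
time_s: 7.65
position: [0.5368, 0.2263, 0.0763]
tcp_rot: [[-0.163, 0.987, 0.004], [0.987, 0.163, 0.001], [-0.0, 0.004, -1.0]]
force: [0.8, -0.6, -0.3]
opening: 0.004
grasp_force: 0.5
```

```bash
python3 m.py .631 .2075 .076
python3 - <<'E'
from h import *
p=bot.capture("wrist")
for q,z in(("turntable",.028),("peg",.07),("pot",.042)):
    for r in bot.pinpoint(p,q)[:5]: print(q,round(r["confidence"],2),np.round(r["centre"]),np.round(ray(p,r["centre"],z),3))
E
```

```text
[0.53679175 0.22633461 0.0762938 ] yaw 99.38622052625341 [12. 40. 96. -0. 44.  3.] 7.65 tool shift mm [-33.9  89.9   0.7]
polar 0.1352545137746398 99.66532044302559
```

>>> play_rows(
  moves=[
    [[-0.3,-9.4,0,0,0,-0.0698],[-0.3,-9.4,0,0,0,-0.0698],[-0.3,-9.4,0,0,0,-0.0698],[-0.3,-9.4,0,0,0,-0.0698],[-0.3,-9.4,0,0,0,-0.0698]],
  ],
)

```text
time_s: 8.35
position: [0.4929, 0.2111, 0.0753]
tcp_rot: [[-0.49, 0.872, 0.004], [0.872, 0.49, 0.001], [-0.001, 0.004, -1.0]]
force: [0.8, -0.5, 0.7]
opening: 0.004
grasp_force: 0.5
```

>>> play_rows(
  moves=[
    [[-0.3,-9.4,0,0,0,-0.0698],[-0.3,-9.4,0,0,0,-0.0698],[-0.3,-9.4,0,0,0,-0.0698],[-0.3,-9.4,0,0,0,-0.0698],[-0.3,-9.4,0,0,0,-0.0698]],
  ],
)

```text
time_s: 8.85
position: [0.4564, 0.1816, 0.0753]
tcp_rot: [[-0.758, 0.652, 0.003], [0.652, 0.758, 0.001], [-0.002, 0.003, -1.0]]
force: [-0.2, 1.2, 0.4]
opening: 0.003
grasp_force: 0.5
```

```bash
python3 m.py .631 .2075 .076
```

```text
[0.45644435 0.18160149 0.07525405] yaw 139.30544401399584 [  9.  36. 109.   0.  35. -41.] 8.85 tool shift mm [-115.5  133.5   -0.2]
polar 0.1359069161717306 139.3128977088379
```

>>> play_rows(
  moves=[
    [[-0.3,-9.4,0,0,0,-0.0698],[-0.3,-9.4,0,0,0,-0.0698],[-0.3,-9.4,0,0,0,-0.0698],[-0.3,-9.4,0,0,0,-0.0698],[-0.3,-9.4,0,0,0,-0.0698]],
  ],
)

```text
time_s: 9.35
position: [0.432, 0.1412, 0.0751]
tcp_rot: [[-0.935, 0.354, 0.002], [0.354, 0.935, 0.0], [-0.002, 0.001, -1.0]]
force: [0.2, 1.5, 2.0]
opening: 0.004
grasp_force: 0.5
```

>>> play_rows(
  moves=[
    [[-0.3,-9.4,0,0,0,-0.0698],[-0.3,-9.4,0,0,0,-0.0698],[-0.3,-9.4,0,0,0,-0.0698],[-0.3,-9.4,0,0,0,-0.0698],[-0.3,-9.4,0,0,0,-0.0698]],
  ],
)

```text
time_s: 9.85
position: [0.4227, 0.0951, 0.075]
tcp_rot: [[-1.0, 0.012, 0.001], [0.012, 1.0, 0.0], [-0.001, 0.0, -1.0]]
force: [-0.5, 0.6, 0.2]
opening: 0.004
grasp_force: 0.4
```

>>> play_rows(
  moves=[
    [[-0.3,-9.4,0,0,0,-0.0698],[-0.3,-9.4,0,0,0,-0.0698],[-0.2,-5,0,0,0,-0.0349],[0,0,0,0,0,0]],
  ],
)

```text
time_s: 10.25
position: [0.4252, 0.071, 0.075]
tcp_rot: [[-0.987, -0.158, 0.002], [-0.158, 0.987, -0.0], [-0.002, -0.001, -1.0]]
force: [0.5, -0.8, 0.2]
opening: 0.001
grasp_force: 0.0
```

```bash
python3 m.py .431 .051 .076;  python3 - <<'E'
from h import *
for n in("wrist","top","scene"):
  p=bot.capture(n)
  for q,z in(("turntable",.028),("peg",.07),("pot",.042),("tin",.042),("roll",.042),("jar",.042)):
    for r in bot.pinpoint(p,q)[:4]: print(n,q,round(r["confidence"],2),np.round(r["centre"]),np.round(ray(p,r["centre"],z),3))
E
```

```text
[0.42520356 0.07099366 0.07496835] yaw -170.92240795685132 [  -5.   34.  117.    0.   29. -105.] 10.25 tool shift mm [ -2.6 -20.7  -1. ]
polar 0.1360875177822393 -170.6939931387529
wrist pot 0.61 [477.  45.] [0.296 0.182 0.042]
top turntable 0.61 [277. 189.] [0.544 0.084 0.028]
top peg 0.76 [274. 213.] [0.433 0.045 0.07 ]
top pot 0.95 [218. 230.] [0.286 0.203 0.042]
top pot 0.62 [168. 129.] [0.57  0.599 0.042]
top pot 0.56 [260. 194.] [0.491 0.131 0.042]
top pot 0.54 [188. 147.] [0.537 0.483 0.042]
top roll 0.66 [286. 198.] [0.52  0.032 0.042]
top jar 0.62 [294. 174.] [0.626 0.053 0.042]
scene turntable 0.76 [292. 197.] [0.563 0.099 0.028]
scene peg 0.91 [267. 210.] [0.436 0.052 0.07 ]
scene pot 0.91 [209. 206.] [0.279 0.184 0.042]
scene pot 0.69 [267. 211.] [0.446 0.071 0.042]
scene pot 0.65 [294. 199.] [0.557 0.076 0.042]
scene pot 0.5 [273. 194.] [0.505 0.134 0.042]
scene tin 0.82 [292. 181.] [0.597 0.159 0.042]
scene roll 0.59 [295. 212.] [0.529 0.022 0.042]
scene roll 0.34 [309. 321.] [ 0.358 -0.349  0.042]
scene jar 0.79 [313. 196.] [0.622 0.057 0.042]
```

>>> play_rows(
  moves=[
    [[-0.2,-7,0,0,0,-0.0523],[-0.2,-7,0,0,0,-0.0523],[-0.1,-3,0,0,0,-0.0175],[0,0,0,0,0,0],[0,8,0,0,0,0]],
  ],
)

```text
time_s: 11.8
position: [0.426, 0.0625, 0.0747]
tcp_rot: [[-0.961, -0.277, 0.001], [-0.277, 0.961, -0.0], [-0.001, -0.0, -1.0]]
force: [-0.3, 0.3, -0.6]
opening: 0.006
grasp_force: 0.0
```

>>> play_rows(
  moves=[
    [[0,0,-25,0,0,0],[0,0,-45,0,0,0],[0,0,-45,0,0,0],[0,0,-45,0,0,0],[0,0,-45,0,0,0]],
  ],
)

```text
time_s: 12.3
position: [0.4244, 0.0637, 0.2815]
tcp_rot: [[-0.96, -0.28, -0.0], [-0.28, 0.96, 0.0], [0.0, 0.0, -1.0]]
force: [0.2, -0.4, -1.4]
opening: 0.005
grasp_force: 0.0
```

>>> play_rows(
  moves=[
    [[-30,0,-20,0,0,0],[-40,0,0,0,0,0],[-40,0,0,0,0,0],[-20,0,0,0,0,0],[0,0,0,0,0,0]],
  ],
)

```text
time_s: 12.8
position: [0.5521, 0.1005, 0.2992]
tcp_rot: [[-0.96, -0.28, 0.001], [-0.28, 0.96, 0.0], [-0.001, -0.0, -1.0]]
force: [-0.4, -0.5, -0.4]
opening: 0.007
grasp_force: 0.0
```

```bash
python3 m.py .431 .051 .076;  python3 - <<'E'
from h import *
p=bot.capture("wrist");cv2.imwrite("pics/w3.png",cv2.resize(p["image"],(800,600)))
for q,z in(("turntable",.028),("peg",.07),("pot",.042),("tin",.042),("roll",.042),("jar",.042)):
    for r in bot.pinpoint(p,q)[:4]: print(q,round(r["confidence"],2),np.round(r["centre"]),np.round(ray(p,r["centre"],z),3))
E
```

```text
[0.55208902 0.10048426 0.2991623 ] yaw -163.71769689369842 [  -1.   21.   87.    0.   72. -107.] 12.8 tool shift mm [130.4 -13.5 223. ]
polar 0.010532649146578857 134.71812624393402
turntable 0.58 [241. 162.] [0.56  0.088 0.028]
peg 0.97 [228.  56.] [0.437 0.039 0.07 ]
pot 0.83 [277. 120.] [0.492 0.118 0.042]
pot 0.83 [484. 227.] [0.548 0.462 0.042]
tin 0.58 [283. 199.] [0.591 0.157 0.042]
roll 0.87 [198. 128.] [0.53  0.021 0.042]
jar 0.86 [209. 210.] [0.635 0.064 0.042]
```

View pics/w3.png

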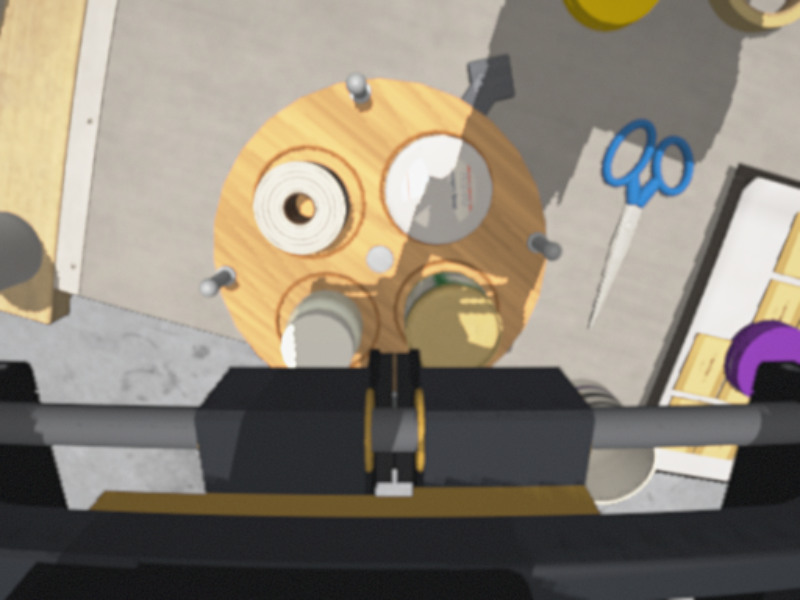

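Run:
```python
from h import *
p=bot.capture("wrist")
c=np.array([.5595,.091])
pr=lambda n,x,z:(lambda P:print(n,np.round(P,4),np.hypot(*(P[:2]-c)),np.degrees(np.arctan2(*(P[:2]-c)[::-1]))%360))(ray(p,(x[0]*.64,x[1]*.64),z))
for a in(("hub",(380,260),.044),("pegF",(357,84),.083),("pegR",(211,286),.083),("pegL",(540,243),.083),("tip",(512,55),.01),("ha",(469,62),.01),("hb",(514,98),.01),("hc",(491,78),.01),("pot",(438,188),.069)):pr(*a)
```

```text
hub [0.5587 0.0908 0.044 ] 0.0007909731796624576 192.48623928588992
pegF [0.4324 0.0391 0.083 ] 0.13729940213536382 202.19117570516067
pegR [ 0.6082 -0.0338  0.083 ] 0.13395296191567022 291.2970433041436
pegL [0.5031 0.2046 0.083 ] 0.12681526272400737 116.38416969362922
tip [0.3639 0.1507 0.01  ] 0.2044784778329942 163.02282068317348
ha [0.38   0.1175 0.01  ] 0.18146228265491796 171.60772603239735
hb [0.3963 0.1638 0.01  ] 0.17867885550155727 155.96412040919677
hc [0.3867 0.1395 0.01  ] 0.1794549828575815 164.32227254911334
pot [0.4863 0.1177 0.069 ] 0.07789983550457591 159.93141158311187
```

>>> play_rows(
  moves=[
    [[25,0,0,0,0,0],[40,0,0,0,0,0],[40,0,0,0,0,0],[25,0,20,0,0,0],[0,0,45,0,0,0]],
  ],
)

```text
time_s: 13.7
position: [0.4244, 0.0622, 0.2371]
tcp_rot: [[-0.96, -0.279, 0.007], [-0.279, 0.96, -0.001], [-0.007, -0.003, -1.0]]
force: [1.9, 0.0, -0.8]
opening: 0.002
grasp_force: 0.0
```

>>> play_rows(
  moves=[
    [[0,0,45,0,0,0],[0,0,45,0,0,0],[0,0,45,0,0,0],[0,0,22,0,0,0],[0,0,0,0,0,0]],
  ],
)

```text
time_s: 14.2
position: [0.4234, 0.0628, 0.0755]
tcp_rot: [[-0.96, -0.279, -0.006], [-0.279, 0.96, 0.001], [0.006, 0.002, -1.0]]
force: [-0.3, -0.5, -0.3]
opening: 0.004
grasp_force: 0.0
```

```bash
python3 m.py .434 .042 .075
```

```text
[0.42342496 0.06277295 0.0755181 ] yaw -163.81295796656698 [  -7.   33.  117.   -0.   29. -113.] 14.2 tool shift mm [ -4.4 -22.9   0.4]
polar 0.13939185710301427 -167.47594505506257
```

>>> play_rows(
  moves=[
    [[-1,-6,0,0,0,0],[-1,-6,0,0,0,0],[-1,-5,0,0,0,0],[-1,-4,0,0,0,0],[0,0,0,0,0,0]],
  ],
)

```text
time_s: 14.7
position: [0.4365, 0.043, 0.0786]
tcp_rot: [[-0.96, -0.279, 0.003], [-0.279, 0.96, -0.001], [-0.003, -0.002, -1.0]]
force: [0.2, 0.3, -0.1]
opening: 0.003
grasp_force: 0.0
```

>>> play_rows(
  moves=[
    [[0,0,0,0,0,0],[0,10,0,0,0,0],[0,0,-25,0,0,0],[0,0,-45,0,0,0],[0,0,-45,0,0,0]],
  ],
)

```text
time_s: 15.2
position: [0.4309, 0.0543, 0.1933]
tcp_rot: [[-0.96, -0.28, -0.003], [-0.28, 0.96, 0.001], [0.003, 0.002, -1.0]]
force: [1.2, -0.9, 1.1]
opening: 0.006
grasp_force: 0.0
```

>>> play_rows(
  moves=[
    [[0,0,-45,0,0,0],[0,0,-45,0,0,0],[-30,0,-20,0,0,0],[-40,0,0,0,0,0],[-40,0,0,0,0,0]],
  ],
)

```text
time_s: 15.7
position: [0.5386, 0.0855, 0.3041]
tcp_rot: [[-0.96, -0.28, 0.002], [-0.28, 0.96, -0.0], [-0.002, -0.001, -1.0]]
force: [1.1, -0.4, -0.0]
opening: 0.006
grasp_force: 0.0
```

>>> play_rows(
  moves=[
    [[-15,0,0,0,0,0],[0,0,0,0,0,0],[0,0,0,0,0,0]],
  ],
)

```text
time_s: 16.0
position: [0.5508, 0.0889, 0.3018]
tcp_rot: [[-0.96, -0.28, -0.003], [-0.28, 0.96, -0.0], [0.003, 0.001, -1.0]]
force: [-0.6, -0.3, -1.0]
opening: 0.002
grasp_force: 0.0
```

```bash
python3 m.py .431 .051 .076;  python3 - <<'E'
from h import *
p=bot.capture("wrist");cv2.imwrite("pics/w4.png",cv2.resize(p["image"],(800,600)))
c=np.array([.5595,.091])
for q,z in(("turntable",.028),("peg",.07),("pot",.042),("tin",.042),("roll",.042),("jar",.042)):
    for r in bot.pinpoint(p,q)[:4]:
        P=ray(p,r["centre"],z);d=P[:2]-c;print(q,round(r["confidence"],2),np.round(r["centre"]),np.round(P,3),np.hypot(*d),np.degrees(np.arctan2(d[1],d[0]))%360)
E
```

```text
[0.55077987 0.08892973 0.30183906] yaw -163.72052209565734 [  -2.   21.   87.   -0.   72. -109.] 16.0 tool shift mm [124.9  -3.  226.2]
polar 0.009623294310525221 -154.97841071918432
turntable 0.73 [251. 169.] [0.564 0.093 0.028] 0.004857215706196636 18.982423735915987
peg 0.72 [224.  67.] [0.447 0.026 0.07 ] 0.13018015494373297 210.13917995248536
pot 0.97 [282. 122.] [0.49  0.113 0.042] 0.07306963112482748 162.73381667105252
pot 0.85 [487. 230.] [0.55  0.461 0.042] 0.36974985411102457 91.50712001355127
tin 0.89 [294. 197.] [0.583 0.16  0.042] 0.0731087401280401 71.27594590268116
tin 0.25 [201. 140.] [0.541 0.018 0.042] 0.07532517396278086 256.1399210857955
roll 0.98 [201. 135.] [0.535 0.015 0.042] 0.07930798480493115 252.34654351938934
jar 0.58 [222. 217.] [0.639 0.071 0.042] 0.08227652210236612 346.18333922293345
```

View pics/w4.png

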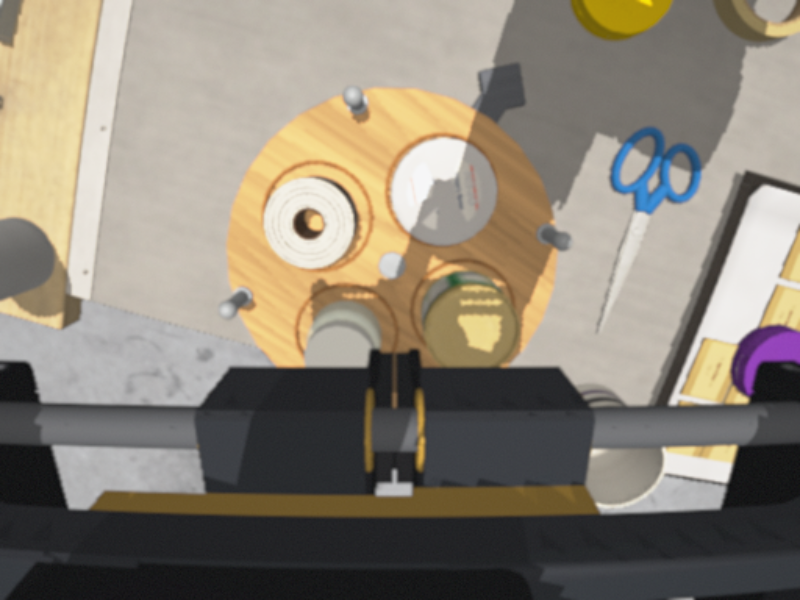

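The pot's lid centre (442,190) lies on the line from the hub (392,265) to the pointer head (501,90). It measures 162.7° against about 163° for the pointer, and all four things stand in their wells.

>>> play_rows(
  moves=[
    [[30,0,-30,0,0,0],[30,0,-30,0,0,0],[0,0,0,0,0,0],[0,0,0,0,0,0],[0,0,0,0,0,0]],
  ],
)

```text
time_s: 16.85
position: [0.4948, 0.0715, 0.362]
tcp_rot: [[-0.96, -0.279, -0.001], [-0.279, 0.96, 0.0], [0.001, 0.0, -1.0]]
force: [0.3, 0.1, -0.3]
opening: 0.007
grasp_force: 0.0
```

```bash
python3 -c "
from rig import bot
print(bot.hand_in())"
```

```text
the job is handed in; nothing more can be done
None
```

The job is handed in: the pot stands at the front within about 1° (roughly 1 mm) of the pointer by my last camera measurement, the other three things are still in their wells, and the arm is clear; the hand-in call returned no verdict.

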